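Dispense one culture dish and nudge it to the sample side

ROBOT

A 7-joint arm with a two-finger parallel gripper is mounted at the origin on the work surface. World frame = base frame: x ahead of the robot, y to its left, z up, the work surface at z = 0. Lengths are in m, angles in rad, forces in N, time in s.
With the tool pointing down it reaches from about 0.425 to 0.95 m from the base axis. Payload 4.7 kg.
Tool frame: the origin (TCP) lies on the centre line of the jaws, within the pads' length; the fingertips stand 25 mm ahead of it and the grasp point (between the pads) lies 6 mm ahead of it; z points along the fingers, y is the direction in which the jaws open and shut (so a half turn about z gives the same grasp; the last joint's range is limited). The gripper opens to 85 mm and grips with 20 to 120 N. Pads are 22 mm wide; open, the fingers measure 114 mm over their backs; the gripper's body (76 mm by 85 mm) begins 54 mm behind the grasp point. The pads swing forward as they close: fully open they stand 13 mm farther back than shut.
Start: joints at [-0.029, 0.469, -0.049, 1.532, 0.024, 1.141, -0.082], TCP at [0.675, 0, 0.256] pointing down, gripper open.
Joint ranges: [-2.59, 2.59], [-0.33, 1.99], [-1.39, 1.29], [0.1, 2.45], [-1.04, 4.18], [0.21, 1.99], [-2.66, 2.66]. Speed limits (rad/s): [2.57, 2.57, 3.14, 3.14, 3.14, 3.14, 3.14].

INTERFACE

Orientations are given as a unit quaternion [x, y, z, w].
In Python, from rig import ctrl, vision gives the robot as it stands.
- The arm moves only by the tool move_arm, never from a script. Its argument "targets" is a list that holds one entry, the list of rows, each a list of 7 numbers: the finger opening in mm, from 0 to 85.4, then the shift along the tool's x, y, z in mm, then the turn, a rotation vector about the tool's x, y, z in rad. A call has 1 to 12 rows; each row shifts and turns the commanded pose from where the row before left it, along the tool's axes as they then stand; what a row does not reach is not made up. A row lasts 1/12 s, in which the tool goes at most 41.7 mm and 7.16 degrees, less where a joint would pass 70% of its speed; a pose out of reach is approached as far as the arm can. A call with a gripper value outside its range is refused whole. The fingers move at their own pace and stop on an object; "squeeze" is the grip in N (left out, the last holds). Time passes only in rows, so rows that do not move let the fingers close. It gives the time, the measured TCP pose, the force and the opening at its end, in the units of the state.
- ctrl.read_state(): the state, without advancing time (a new reading comes with each control period).
- vision.capture(name): name is "scene" or "side" or "wrist"; returns a dict with "pixels" (480x640x3 uint8, red, green, blue), "range_z" (480x640 float32, m along the optical axis (not along the pixel's ray), 0 where there is no reading), "mtx" (3x3 intrinsics, pixels), "R" (3x3) and "t" (3): a world point X has camera coordinates R X + t. Camera axes: x right, y down, z forward; pixel columns grow to the right and rows downward; lengths in m; the calibration is good to about 2 mm. The wrist camera is an equidistant fisheye: a pixel r from the principal point sees the ray r / f radians off the axis. A picture is of the moment at which its call begins.
- ctrl.close_job(): hands the job in, once; it reports no verdict.
The state is a dict: "clock": time; "qpos": joint angles; "joint_vel": joint speeds; "joint_torque": joint torques, N m; "ee_pos": TCP position; "eef_rot": TCP orientation; "contact_force": force on the tool from outside, world axes, zero at the start; "moment": the same for the moment, N m; "width": finger opening in m.
Only numpy, scipy, OpenCV 4.12 (cv2) and the standard library are available. Lean on these libraries where they do the work, as an engineer would, in place of code of your own. Each camera call takes 0.05 s, during which the arm holds its last target. There are 200 camera calls.

TASK

Get a culture dish ready for the sample: press the dish dispenser's black plunger all the way down once, so that a single dish is pushed out on the deck, and let the plunger come back up. Then nudge that dish sideways along the deck with the fingertips until it rests against the end stop on the side where the tube rack stands. Do not pick the dish up or tip it, leave the other dishes in the magazine, and do not shift the rack, the beaker or the bottle; finish clear of everything.

Things in the scene. Friction and masses are not known exactly. Their poses are not given: they have to be found in the camera images.
- dispenser: Fixed bench-top dish dispenser, 180 mm deep (x), 204 mm wide (y). Origin on the bench under the centre of its dish magazine; +x points back to the plunger, -x to the outlet, +y to its left end. In front of the outlet a dark deck plate (top 8 mm above the bench) runs across, x -80 to -24 mm. Behind the magazine stands the open drive frame, x 24 to 98 mm, y -25 to 25, 84 mm high.
- plunger (a joint): Plunger travel in m: 0 up, 0.026 fully down at its stop. Pressed straight down; the spring needs 3 N at the top and 7 N at the bottom (2.5 N more at 0.1 m/s) and lifts it again within 0.5 s of letting go. A crank drives a pusher 2.1 mm forward per mm of travel, which shoves the lowest dish out; the next one drops as it returns. Any further press would push out another dish.
- plunger_top (a point): Centre of the top of the plunger's black mushroom knob, 32 mm diameter, 12 mm thick, 122 mm above the bench when up and 96 mm when fully down; it moves with the plunger. It lies 72 mm behind the magazine centre (dispenser +x).
- magazine (a point): Centre of the magazine on the deck surface, 8 mm above the bench. The magazine is an upright square chute, aluminium with a clear front, open at the top, 48 x 50 mm, its top 62 mm above the bench; the outlet is the gap under its front (-x) wall.
- outlet (a point): Mid-lane point on the deck, 52 mm in front of the magazine centre, where a dispensed dish comes to lie (give or take 6 mm). The lane runs along dispenser y, 44 mm wide, between a front rail (inner face 22 mm further out) and rear rails (22 mm nearer the magazine, with a gap and slanting lead-ins at the outlet). All rails and end stops are 6 mm high above the deck.
- end_left (a point): Where the centre of a dish's underside lies when it rests against the left (+y) end stop of the lane: on the deck, 75 mm left of the outlet point. The stop's face is 20 mm beyond it.
- end_right (a point): The same at the right (-y) end stop, 75 mm right of the outlet point.
- dish_1: Lowest of four alike lidded round culture dishes, frosted white polystyrene, 40 mm diameter, 12 mm high, 8 to 17 g, stacked in the magazine; this is the one the plunger pushes out. Origin at the centre of its underside, z up.
- dish_2: Second dish from below, like dish_1, 12 mm higher; it drops to the deck once dish_1 is out and the plunger is up.
- dish_3: Third dish from below, like dish_1.
- dish_4: Top dish, like dish_1; its lid is 56 mm above the bench at the start.
- tube_rack: White plastic block 62 x 104 x 50 mm with one blue-capped sample tube standing in it (top at 126 mm), loose on the bench to the left or the right of the dispenser, about 0.38 kg. The dish goes to the end stop on this side (the sign of the rack's y in the dispenser's frame). Origin at the centre of its underside.
- beaker: Empty glass beaker, 68 mm diameter, 90 mm high, loose, on the other side of the dispenser. Origin at the centre of its underside.
- media_bottle: Glass bottle with blue cap, 70 mm diameter, 150 mm high, loose, behind the dispenser to one side. Origin at the centre of its underside.
Things that resemble listed ones, but are neither listed nor needed, are in the scene too. What is shaped like the beaker but red is not meant. What is shaped like the dish_4 but green is not meant.

How it is judged:
By the outcome, as a careful person would: the job done as asked, in the order asked, and still so for the second after the job is handed in, with the robot touching nothing.
It also fails if it takes over 48 s, if anything falls off the work surface, if the arm or the gripper's body presses on something with over 40 N, if the wrist force passes 120 N, or if a joint passes its speed limit or range.

## Working session

There is one attempt and no reset: what is moved stays moved. The work goes in short steps, Python scripts to look and compute and a tool call to move; the robot and the scene stay as the last step left them, time stands still between calls to the robot, and variables do not carry over. Pictures are saved under pics/ and viewed, about 8 in all and at most 12, crops included, and the job is handed in when it is done.

Besides the shell and the picture viewer there is one more tool, called after "Emit:" as name(argument=value, ...) on one line, values as JSON. move_arm: Moves the arm, as the interface text tells. Its arguments: {"type":"object","properties":{"targets":{"type":"array","items":{"type":"array","items":{"type":"array","items":{"type":"number"}}}},"squeeze":{"type":"number"}},"required":["targets"]}

```bash
mkdir -p pics; cat > h.py <<'E'
import numpy as np, cv2
from rig import ctrl, vision
def cap(n,f=None):
    c=vision.capture(n)
    if f: cv2.imwrite('pics/'+f,c['pixels'][:,:,::-1])
    return c
def cloud(c):
    z=c['range_z'];v,u=np.mgrid[:480,:640];K=c['mtx']
    P=np.stack([(u-K[0,2])/K[0,0]*z,(v-K[1,2])/K[1,1]*z,z],-1)
    W=(P-c['t'])@c['R']; W[z==0]=np.nan
    return W
E
python3 - <<'E'
from h import *
a=cap('scene');b=cap('side')
cv2.imwrite('pics/a.png',a['pixels'][:,:,::-1]);cv2.imwrite('pics/b.png',b['pixels'][:,:,::-1])
np.savez('ab.npz',a=cloud(a),b=cloud(b),ap=a['pixels'],bp=b['pixels'])
for c in(a,b):print(-c['R'].T@c['t'],c['mtx'][0,0])
s=ctrl.read_state();print(s['clock'],s['ee_pos'],s['eef_rot'])
E
```

```text
[0.90271738 0.4900001  0.88534529] 490.46658313989656
[0.45375923 0.89685807 0.84000773] 517.3533672231985
0.1 [6.74522546e-01 3.65052309e-05 2.55332745e-01] [ 7.07100511e-01  7.07112473e-01 -6.53485524e-04 -6.25642243e-04]
```

View pics/a.png

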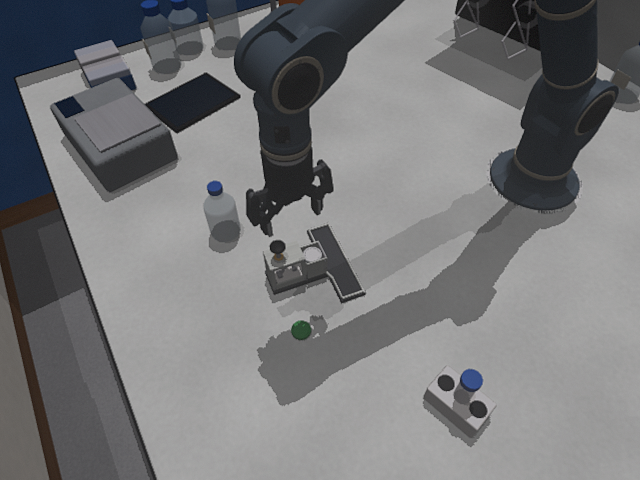

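View pics/b.png

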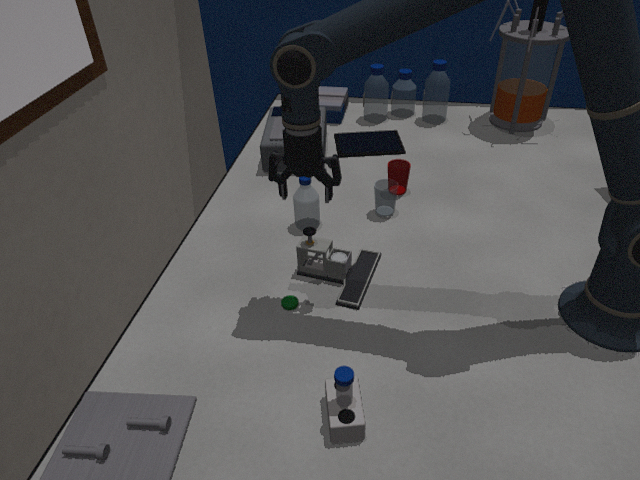

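The scene view shows the black plunger knob at (278,246), the magazine at (312,254) and the dark deck running (318,230)–(350,298). The rack is at (460,400), with the glass beaker at side-view pixel (385,198). The red beaker (398,176) and green dish (301,330) are decoys. I'll measure these from the point clouds.

```bash
python3 - <<'E'
from h import *
d=np.load('ab.npz')
def reg(k,x0,x1,y0,y1,zl,zh,dark=None,bright=None):
    W=d[k][y0:y1,x0:x1].reshape(-1,3);p=d[k+'p'][y0:y1,x0:x1].reshape(-1,3).max(1)
    m=(W[:,2]>zl)&(W[:,2]<zh)
    if dark:m&=p<dark
    if bright:m&=p>bright
    return W[m]
for k,knob,deck,rack in (('a',(262,295,235,262),(300,370,222,305),(415,500,360,450)),('b',(298,322,222,242),(334,385,246,310),(315,370,375,450))):
    P=reg(k,*knob,.117,.130);print(k,'knob',len(P),P.mean(0),np.ptp(P,0))
    P=reg(k,*deck,.003,.013,dark=75);
    r=cv2.minAreaRect((P[:,:2]*1000).astype(np.float32));print('deck',len(P),r,P[:,2].mean(),cv2.boxPoints(r).round().tolist())
    P=reg(k,*deck,.055,.066);print('magtop',len(P),P.mean(0) if len(P) else 0)
    P=reg(k,*rack,.044,.056);r=cv2.minAreaRect((P[:,:2]*1000).astype(np.float32));print('rack',len(P),r)
for k,box in (('a',(195,245,175,250)),('b',(290,322,175,230))):
    P=reg(k,*box,.01,.16);print('bottle',np.median(P,0),P.max(0))
P=reg('b',370,400,178,220,.02,.1);print('beaker',len(P),np.median(P,0),P.min(0),P.max(0))
a=cv2.imread('pics/a.png')[215:315,245:375];b=cv2.imread('pics/b.png')[215:315,285:415]
cv2.imwrite('pics/z.png',cv2.resize(np.vstack([a,b]),None,fx=3,fy=3,interpolation=2))
E
```

```text
a knob 168 [ 0.68462147 -0.05215884  0.12143345] [0.03136745 0.0307356  0.00822302]
deck 1541 ((596.9124755859375, -36.335411071777344), (202.03370666503906, 115.92745971679688), 81.7742919921875) 0.008295308892334503 [[525.0, -128.0], [640.0, -145.0], [669.0, 55.0], [554.0, 72.0]]
magtop 344 [ 0.61107841 -0.04069267  0.05881688]
rack 1796 ((541.9404907226562, 347.2667236328125), (62.95484924316406, 103.98013305664062), 15.388692855834961)
b knob 96 [ 0.68236915 -0.05186059  0.1220708 ] [0.03060719 0.02989012 0.00900334]
deck 1199 ((575.118408203125, -36.45561218261719), (204.11758422851562, 85.68029022216797), 80.9011001586914) 0.00922963810783506 [[517.0, -130.0], [601.0, -144.0], [634.0, 58.0], [549.0, 71.0]]
magtop 222 [ 0.60590485 -0.0452798   0.05927009]
rack 1300 ((540.2325439453125, 345.98583984375), (62.02033233642578, 106.96063995361328), 14.927923202514648)
bottle [ 0.73804289 -0.21895479  0.09282535] [ 0.76800044 -0.20279629  0.15506368]
bottle [ 0.72560215 -0.217541    0.08460947] [ 0.7661331  -0.05188194  0.15340444]
beaker 737 [ 0.52394768 -0.31419509  0.06739061] [ 0.49195872 -0.43306849  0.020318  ] [ 0.55893484 -0.2964884   0.09637134]
```

View pics/z.png

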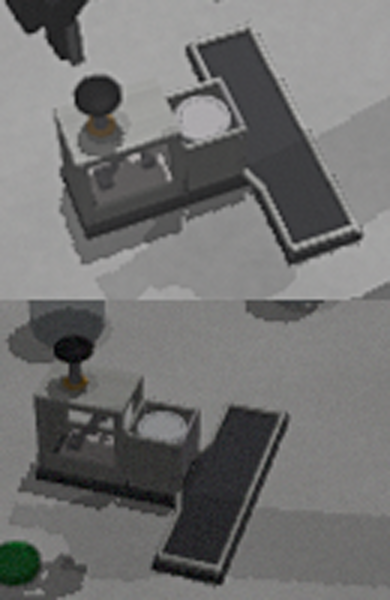

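The knob is at (0.6835, −0.052), the dispenser's yaw is about −9°, and the rack is on its left (+y), so the dish goes to end_left. I'll move above the knob with the jaws closed, turning the jaw axis to lie along the lane.

Emit:
move_arm(targets=[[[0,-26,4.5,0,0,0,0],[0,-26,4.5,0,0,0,0],[0,0,0,8,0,0,-0.118],[0,0,0,8,0,0,-0.118],[0,0,0,8,0,0,-0.118],[0,0,0,8,0,0,-0.118],[0,0,0,8,0,0,-0.118],[0,0,0,8,0,0,-0.118],[0,0,0,8,0,0,-0.118],[0,0,0,8,0,0,-0.118],[0,0,0,8,0,0,-0.118],[0,0,0,8,0,0,-0.118]]])

```text
clock: 1.1
ee_pos: [0.6836, -0.052, 0.1753]
eef_rot: [0.191, 0.982, -0.0, -0.001]
contact_force: [-0.2, -0.2, 0.0]
width: -0.0002
```

Emit:
move_arm(targets=[[[0,0,0,0,0,0,-0.118],[0,0,0,0,0,0,-0.118],[0,0,0,0,0,0,0]]])

```text
clock: 1.35
ee_pos: [0.6836, -0.0522, 0.1754]
eef_rot: [0.076, 0.997, 0.0, -0.001]
contact_force: [-0.8, -0.1, -0.2]
width: 0.0001
```

```bash
python3 - <<'E'
from h import *
from scipy.spatial.transform import Rotation as R
b=cap('side');a=cap('scene')
cv2.imwrite('pics/c.png',np.hstack([cv2.resize(p['pixels'][s:s+140,t:t+130,::-1],None,fx=3,fy=3) for p,s,t in((a,180,235),(b,170,270))]))
s=ctrl.read_state();print(s['clock'],s['ee_pos'],s['width'],s['contact_force']);print(R.from_quat(s['eef_rot']).as_matrix().round(3))
E
```

```text
1.45 [ 0.68379242 -0.05216685  0.17588537] -0.00010915570364369299 [ 0.20221381 -0.7316416  -0.14507855]
[[-0.988  0.157 -0.001]
 [ 0.157  0.988  0.   ]
 [ 0.001  0.    -1.   ]]
```

View pics/c.png

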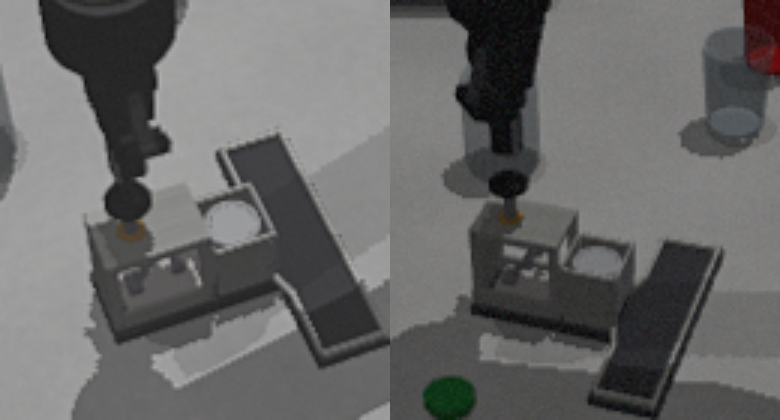

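The crop shows the closed tips directly over the knob in both views, at crop pixels (128,185) and (508,170). Pressing now.

Emit:
move_arm(targets=[[[0,0,0,8,0,0,0],[0,0,0,8,0,0,0],[0,0,0,6,0,0,0],[0,0,0,4,0,0,0],[0,0,0,4,0,0,0],[0,0,0,4,0,0,0],[0,0,0,4,0,0,0],[0,0,0,4,0,0,0],[0,0,0,4,0,0,0]]])

```text
clock: 2.2
ee_pos: [0.6835, -0.0519, 0.1312]
eef_rot: [0.077, 0.997, -0.0, -0.001]
contact_force: [-5.0, -0.0, 7.4]
width: -0.0002
```

Emit:
move_arm(targets=[[[0,0,0,4,0,0,0],[0,0,0,4,0,0,0],[0,0,0,1,0,0,0],[0,0,0,0,0,0,0]]])

```text
clock: 2.53
ee_pos: [0.6835, -0.0519, 0.1219]
eef_rot: [0.077, 0.997, -0.0, -0.001]
contact_force: [-3.3, 0.2, 6.7]
width: -0.0
```

Emit:
move_arm(targets=[[[0,0,0,2,0,0,0],[0,0,0,0,0,0,0]]])

```text
clock: 2.7
ee_pos: [0.6836, -0.0519, 0.1211]
eef_rot: [0.077, 0.997, -0.0, -0.0]
contact_force: [-6.3, -0.2, 9.6]
width: -0.0001
```

Emit:
move_arm(targets=[[[0,0,0,3,0,0,0],[0,0,0,0,0,0,0],[0,0,0,0,0,0,0]]])

```text
clock: 2.95
ee_pos: [0.6838, -0.0518, 0.121]
eef_rot: [0.078, 0.997, -0.001, -0.0]
contact_force: [-11.4, 0.3, 23.4]
width: 0.0
```

The force rose to 23 N with no further travel, so the plunger is at its stop. Lifting off.

Emit:
move_arm(targets=[[[0,0,0,-6,0,0,0],[0,0,0,-8,0,0,0],[0,0,0,-12,0,0,0],[0,0,0,-14,0,0,0],[0,0,0,-14,0,0,0],[0,0,0,-14,0,0,0],[0,0,0,-5,0,0,0],[0,0,0,0,0,0,0],[0,0,0,0,0,0,0]]])

```text
clock: 3.7
ee_pos: [0.684, -0.052, 0.1895]
eef_rot: [0.077, 0.997, -0.0, 0.0]
contact_force: [-0.7, -1.0, -0.6]
width: 0.0003
```

```bash
cat > look.py <<'E'
import sys
from h import *
b=cap('side');a=cap('scene')
cv2.imwrite('pics/'+sys.argv[1],np.hstack([cv2.resize(p['pixels'][s:s+140,t:t+130,::-1],None,fx=3,fy=3) for p,s,t in((a,190,250),(b,190,290))]))
mag=np.array([.6125,-.0407]);ex=np.array([.988,-.157]);ey=np.array([.157,.988])
for n,c in(('a',a),('b',b)):
    W=cloud(c);q=W[...,:2]-mag;x=q@ex;y=q@ey
    br=c['pixels'].max(2)
    m=(x>-.080)&(x<-.027)&(abs(y)<.1)&(W[...,2]>.0165)&(W[...,2]<.025)
    mc=cv2.connectedComponentsWithStats(m.astype(np.uint8))
    for i in range(1,mc[0]):
        if mc[2][i,4]>40:
            k=mc[1]==i;(cx,cy),r=cv2.minEnclosingCircle((np.stack([x[k],y[k]],1)*1000).astype(np.float32))
            print(n,'dish disp-frame mm',cx,cy,r,'mean',x[k].mean(),y[k].mean(),W[k][:,2].mean(),k.sum())
    k=(abs(x-.072)<.02)&(abs(y)<.02)&(W[...,2]>.09)&(W[...,2]<.13);print('knob z',np.nanmedian(W[k][:,2]) if k.any() else None)
    k=(abs(x)<.016)&(abs(y)<.016)&(W[...,2]>.02)&(W[...,2]<.07);print('top dish z',np.nanmedian(W[k][:,2]) if k.any() else None)
s=ctrl.read_state();print(s['clock'],s['ee_pos'],s['contact_force'],'tcp disp',(s['ee_pos'][:2]-mag)@ex,(s['ee_pos'][:2]-mag)@ey)
E
python3 look.py d.png
```

```text
a dish disp-frame mm -50.81956100463867 -1.5744141340255737 20.349624633789062 mean -0.051247492264271 -0.000990470658482511 0.020012066155833324 207
knob z 0.12134633006994612
top dish z 0.04394074036767334
b dish disp-frame mm -50.9713020324707 -3.8359012603759766 20.88698959350586 mean -0.051695930759753116 -0.001997591496215188 0.020736526294498365 157
knob z 0.12164156045557437
top dish z 0.044894631808033686
3.8 [ 0.68344762 -0.05201109  0.1883854 ] [ 0.74399707  0.3938999  -0.27392932] tcp disp 0.07187208995480757 -3.6580614813761105e-05
```

View pics/d.png

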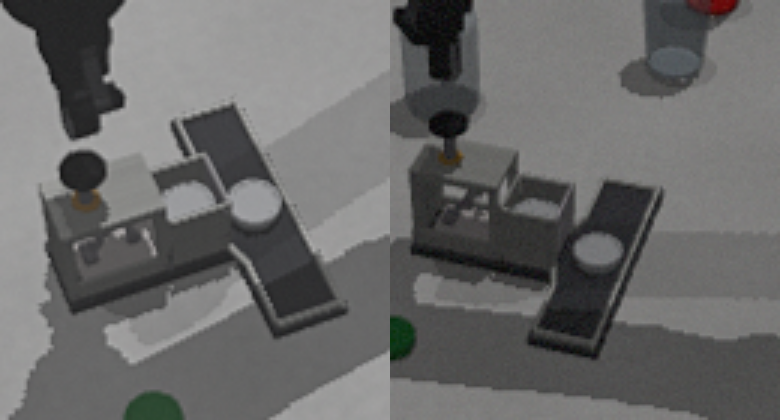

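The crop shows one dish in the lane, at (256,203) left and (598,252) right, which is dispenser frame (−51, −2) mm. The plunger is back up, and the stack has dropped by one dish. Next I'll go to the lane right of the dish and descend.

Emit:
move_arm(targets=[[[0,20,-9,0,0,0,0],[0,35,-16,0,0,0,0],[0,35,-16,0,0,0,0],[0,33,-14,0,0,0,0],[0,0,0,0,0,0,0],[0,0,0,25,0,0,0],[0,0,0,30,0,0,0],[0,0,0,30,0,0,0],[0,0,0,25,0,0,0],[0,0,0,15,0,0,0],[0,0,0,7,0,0,0],[0,0,0,0,0,0,0]]])

```text
clock: 4.8
ee_pos: [0.5527, -0.0871, 0.0552]
eef_rot: [0.077, 0.997, 0.0, -0.002]
contact_force: [0.4, -0.9, 0.3]
width: 0.0
```

```bash
python3 look.py e.png
```

```text
a dish disp-frame mm -48.68277359008789 -1.5917688608169556 21.123559951782227 mean -0.05075072637903209 -0.0006260420980687274 0.019700822591251763 210
knob z 0.12170019459820562
top dish z 0.04392098973628299
b dish disp-frame mm -51.75922393798828 -4.052112102508545 21.327495574951172 mean -0.05146150819281579 -0.0022127752563250542 0.020595223265334587 157
knob z 0.12185493572261707
top dish z 0.04495291732284275
4.9 [ 0.55452549 -0.08717353  0.05765529] [-0.11113655  0.36510321  0.0351105 ] tcp disp -0.0499824675079433 -0.05501784395890792
```

View pics/e.png

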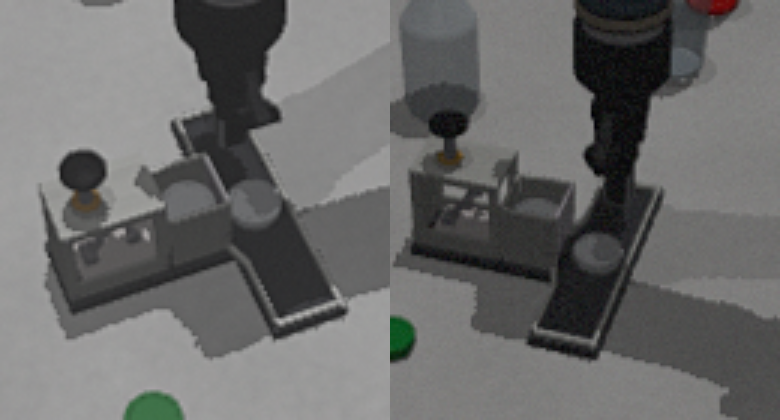

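The tip is in the lane behind the dish, at (233,140) left and (618,200) right, with a clear gap. I'll lower it to just below the rail tops and start pushing.

Emit:
move_arm(targets=[[[0,1,0,9,0,0,0],[0,0,0,9,0,0,0],[0,0,0,0,0,0,0],[0,0,0,0,0,0,0]]])

```text
clock: 5.23
ee_pos: [0.5527, -0.0872, 0.039]
eef_rot: [0.077, 0.997, 0.0, -0.0]
contact_force: [-0.2, 0.4, -0.1]
width: 0.0004
```

Emit:
move_arm(targets=[[[0,0,5,0,0,0,0],[0,0,5,0,0,0,0],[0,0,4,0,0,0,0],[0,0,4,0,0,0,0],[0,0,4,0,0,0,0],[0,0,4,0,0,0,0],[0,0,4,0,0,0,0],[0,0,4,0,0,0,0],[0,0,4,0,0,0,0],[0,0,4,0,0,0,0],[0,0,4,0,0,0,0],[0,0,0,0,0,0,0]]])

```text
clock: 6.23
ee_pos: [0.5603, -0.0405, 0.0394]
eef_rot: [0.077, 0.997, 0.0, 0.0]
contact_force: [-0.3, 0.4, -0.5]
width: 0.0
```

```bash
python3 look.py f.png
```

```text
a dish disp-frame mm -51.76359176635742 19.115100860595703 23.354785919189453 mean -0.05029158803723535 0.021258840512206344 0.01985119614457251 231
knob z 0.12134476383230187
top dish z 0.043699045676122726
b dish disp-frame mm -54.440887451171875 19.641124725341797 23.187925338745117 mean -0.051838358432493445 0.020750999244540696 0.020410934314578605 171
knob z 0.12172056099277279
top dish z 0.045386494676661907
6.3333 [ 0.56013024 -0.04150404  0.03931689] [-0.11023004 -0.6607226   0.13379595] tcp disp -0.05161508544391256 -0.00901644665369313
```

View pics/f.png

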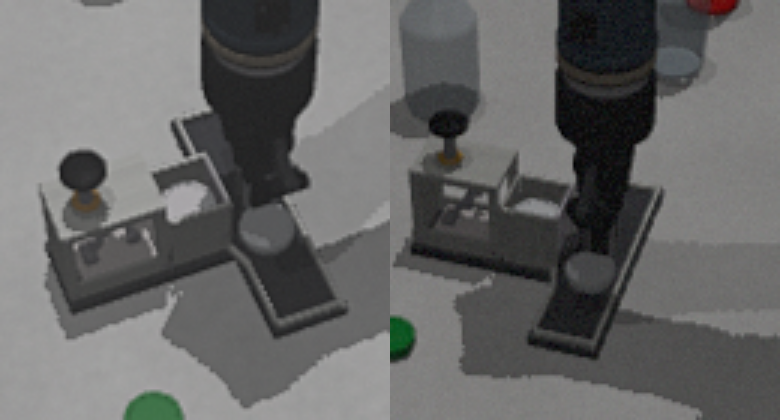

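The dish is sliding flat with the fingertips, at (267,228) left and (590,272) right. Its centre is about 30 mm ahead of the TCP, with roughly 54 mm still to go.

Emit:
move_arm(targets=[[[0,0,4,0,0,0,0],[0,0,4,0,0,0,0],[0,0,4,0,0,0,0],[0,0,4,0,0,0,0],[0,0,4,0,0,0,0],[0,0,4,0,0,0,0],[0,0,4,0,0,0,0],[0,0,4,0,0,0,0],[0,0,4,0,0,0,0],[0,0,4,0,0,0,0],[0,0,4,0,0,0,0],[0,0,4,0,0,0,0]]])

```text
clock: 7.33
ee_pos: [0.5676, 0.0061, 0.0393]
eef_rot: [0.077, 0.997, 0.0, 0.0]
contact_force: [-0.2, 0.3, 0.0]
width: 0.0003
```

Emit:
move_arm(targets=[[[0,0,2,0,0,0,0],[0,0,1,0,0,0,0],[0,0,0,0,0,0,0]]])

```text
clock: 7.58
ee_pos: [0.568, 0.009, 0.0393]
eef_rot: [0.077, 0.997, 0.0, 0.0]
contact_force: [0.2, -0.1, 0.3]
width: -0.0001
```

```bash
python3 look.py g.png
```

```text
a dish disp-frame mm -49.876644134521484 69.13701629638672 22.66482162475586 mean -0.050192459333058034 0.07202818880450514 0.01998060900251488 255
knob z 0.12103634206374603
top dish z 0.04391728117066584
b dish disp-frame mm -48.722679138183594 66.45663452148438 26.58290672302246 mean -0.051250536601932815 0.07011824682780235 0.02076859035830687 192
knob z 0.12201790055563994
top dish z 0.045079630623694834
7.6833 [0.5679749  0.00847885 0.03929506] [-0.50837564  0.65858153  0.43622835] tcp disp -0.05171187502712748 0.04159825887524972
```

Two or three mm remain. I'll creep forward until the force rises.

Emit:
move_arm(targets=[[[0,0,1,0,0,0,0],[0,0,1,0,0,0,0],[0,0,1,0,0,0,0],[0,0,0,0,0,0,0]]])

```text
clock: 8.02
ee_pos: [0.5683, 0.0111, 0.0393]
eef_rot: [0.077, 0.997, -0.0, -0.0]
contact_force: [0.0, -1.2, 0.4]
width: 0.0001
```

Emit:
move_arm(targets=[[[0,0,1,0,0,0,0],[0,0,0,0,0,0,0],[0,0,0,0,0,0,0]]])

```text
clock: 8.27
ee_pos: [0.5684, 0.0114, 0.0393]
eef_rot: [0.078, 0.997, -0.001, -0.0]
contact_force: [-1.1, -4.3, 1.3]
width: -0.0001
```

Emit:
move_arm(targets=[[[0,0,1,0,0,0,0],[0,0,0,0,0,0,0],[0,0,0,0,0,0,0]]])

```text
clock: 8.52
ee_pos: [0.5684, 0.0116, 0.0392]
eef_rot: [0.078, 0.997, -0.001, -0.0]
contact_force: [-1.2, -6.0, 1.9]
width: -0.0007
```

The dish is against the stop: the force is rising with almost no motion. I'll back off along the lane, then lift.

Emit:
move_arm(targets=[[[0,0,-2,0,0,0,0],[0,0,-4,0,0,0,0],[0,0,-8,0,0,0,0],[0,0,-8,0,0,0,0],[0,0,0,0,0,0,0],[0,0,0,-10,0,0,0],[0,0,0,-20,0,0,0],[0,0,0,-30,0,0,0],[0,0,0,-30,0,0,0],[0,0,0,-30,0,0,0],[0,0,0,-30,0,0,0],[0,0,0,0,0,0,0]]])

```text
clock: 9.52
ee_pos: [0.5691, -0.0069, 0.1965]
eef_rot: [0.077, 0.997, 0.001, 0.006]
contact_force: [1.7, 0.6, 1.1]
width: -0.0002
```

```bash
python3 look.py i.png
```

```text
a dish disp-frame mm -50.62495803833008 73.5245590209961 20.31707000732422 mean -0.05039071142350197 0.07325314351204121 0.01991802257670205 242
knob z 0.12107690609086136
top dish z 0.04355232219148478
b dish disp-frame mm -49.143211364746094 72.74403381347656 23.9688663482666 mean -0.05139299804246381 0.07326962209334678 0.020599927223456833 187
knob z 0.12169507505627139
top dish z 0.04507666740621492
9.6167 [ 0.56613442 -0.0075702   0.19140824] [ 0.06451172  0.34847878 -0.14085191] tcp disp -0.05101057577144142 0.02545284093356593
```

View pics/i.png

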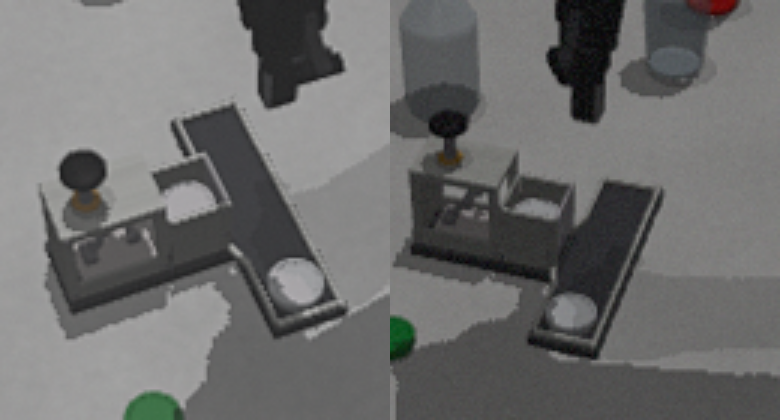

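The dish lies flat in the left end, at (297,284) left and (571,313) right. I'll check the gap to the stop in one enlarged crop.

```bash
python3 - <<'E'
from h import *
a=cap('scene');b=cap('side')
cv2.imwrite('pics/j.png',np.hstack([cv2.resize(p['pixels'][s:s+40,t:t+40,::-1],None,fx=10,fy=10,interpolation=cv2.INTER_CUBIC) for p,s,t in((a,267,328),(b,277,462-130))]))
W=cloud(a)
mag=np.array([.6125,-.0407]);ey=np.array([.157,.988]);ex=np.array([.988,-.157])
for n,c in(('a',a),('b',b)):
    W=cloud(c);q=W[...,:2]-mag;x=q@ex;y=q@ey
    k=(abs(x+.051)<.012)&(y>.085)&(y<.11)&(W[...,2]>.0115)&(W[...,2]<.016)
    k2=(abs(x+.051)<.021)&(y>.04)&(y<.11)&(W[...,2]>.0185)
    print(n,'stop top y',np.sort(y[k]).round(4)[[0,-1]],k.sum(),'dish y range',y[k2].min(),y[k2].max())
E
```

```text
a stop top y [0.0896 0.0985] 31 dish y range 0.04002641017830329 0.0983631555157572
b stop top y [0.0857 0.0994] 28 dish y range 0.040090210510919634 0.09868680695151355
```

View pics/j.png

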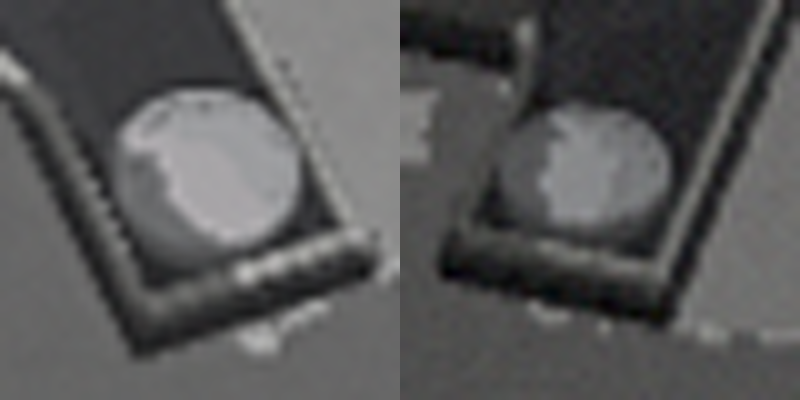

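The dish edge meets the stop at (235,262) left and (585,238) right, with no gap visible. Measured against the same depth data, the stop's outer edge reads about 2–3 mm low, so 73.3 mm agrees with 75 mm. Handing in.

```bash
python3 -c "
from rig import ctrl
s=ctrl.read_state();print(s['clock'],s['contact_force']);print(ctrl.close_job())"
```

```text
9.7167 [-0.21636229  0.64820732 -0.4840226 ]
the job is handed in; nothing more can be done
None
```

I pressed the plunger once to its stop, which pushed out one dish. I then slid that dish flat along the lane to the left end stop, the side where the rack stands. The job was handed in at about 9.7 s.

- **Plunger:** the force rose to 23 N at the stop with no further travel. After I let go, the knob was back at 0.121–0.122 m, and the stack had dropped by one dish.
- **Dish at the stop:** in the last push the force rose to 6 N with only about 0.2 mm of movement, and the enlarged view showed no gap. The cameras put the dish centre at 73.3 mm instead of the nominal 75 mm. The stop's own edge also reads 2–3 mm low in those images, so I take this as calibration error, but I can't rule out a gap of about 1 mm.
- **Clearance:** the gripper finished about 15 cm above the deck, touching nothing. I never moved near the rack, beaker or bottle, but I did not re-measure their positions at the end.

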